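Shut the pump's purge valve by its wing screw and restart the flow

ROBOT

A 6-joint arm with a two-finger parallel gripper is mounted at the origin on the work surface. World frame = base frame: x ahead of the robot, y to its left, z up, the work surface at z = 0. Lengths are in mm, angles in rad, forces in N, time in s.
With the tool pointing down it reaches from about 400 to 925 mm from the base axis. Payload 12.5 kg.
Tool frame: the origin (TCP) lies on the mounting face of the last link; the fingertips stand 190 mm ahead of it and the grasp point (between the pads) lies 171 mm ahead of it; x points along the fingers, y is the direction in which the jaws open and shut, and the axes are right-handed (so a half turn about x gives the same grasp; the last joint's range is limited). The gripper opens to 95 mm and grips with 3 to 60 N. Pads are 20 mm wide; open, the fingers measure 119 mm over their backs; the gripper's body (75 mm by 180 mm) begins 59 mm behind the grasp point.
Start: joints at [1.22, 0.491, 1.559, -0, 1.092, -0.106], TCP at [151.452, 606.372, 404.761] pointing down, gripper open.
Joint ranges: [-3.1, 3.1], [-0.84, 2.19], [0.05, 2.79], [-1.13, 4.28], [0.06, 2.93], [-2.69, 2.69]. Speed limits (rad/s): [2.22, 2.22, 2.79, 3.14, 3.14, 3.14].

INTERFACE

Orientations are given as [roll, pitch, yaw] about the fixed x, y, z axes, in that order (R = Rz(yaw) Ry(pitch) Rx(roll)).
In Python, from cell import env, eyes gives the robot as it stands. The module is installed in compiled form; this text tells all that it offers.
- The arm moves only by the tool jog_arm, never from a script. Its argument "deltas" is one flat list of numbers, 7 for each row, row after row: the shift along the tool's x, y, z in mm, then the turn, a rotation vector about the tool's x, y, z in rad, then the opening, from 0 (shut) to 1 (fully open). A call has 1 to 10 rows; each row shifts and turns the pose as measured when the row begins, along the tool's axes as they then stand; what a row does not reach is not made up. A row lasts 1/8 s, in which the tool goes at most 62.5 mm and 10.7 degrees, less where a joint would pass 70% of its speed; a pose out of reach is approached as far as the arm can. A call is refused whole if a number of a shift passes 62.5 or a number of a turn 0.188, either way. A call with a gripper value outside its range is refused whole. The fingers move at their own pace and stop on an object; the grip force is fixed at half the most. Time passes only in rows, so rows that do not move let the fingers close. It gives the time, the measured TCP pose, the force and the opening at its end, in the units of the state.
- env.state(): the state, without advancing time (a new reading comes with each control period).
- eyes.read_camera(name): name is "scene" or "top" or "wrist"; returns a dict with "image" (480x640x3 uint8, red, green, blue), "fovy" (degrees; the focal length in pixels is half the picture's height over the tangent of half this angle, whatever the lens; pixels are square), "cx", "cy" (the principal point, pixels), "world_from_camera" (4x4, takes a point from camera to world coordinates). Camera axes: x right, y up, looking along -z (the intrinsics and any distortion apply to the point x, -y, -z); pixel columns grow to the right and rows downward; lengths in mm; the calibration is good to about 2 mm. A picture is of the moment at which its call begins. There is no depth.
- env.job_done(): hands the job in, once; it reports no verdict.
The state is a dict: "t": time; "joints": joint angles; "qvel": joint speeds; "tau": joint torques, N m; "eef_pos": TCP position; "tcp_rot": TCP orientation; "ft_force": force on the tool from outside, world axes, zero at the start; "moment": the same for the moment, N m; "opening": opening from 0.0 (shut) to 1.0 (fully open).
Only numpy, scipy, OpenCV 4.12 (cv2) and the standard library are available. Lean on these libraries where they do the work, as an engineer would, in place of code of your own. Each camera call takes 0.05 s, during which the arm holds its last target.

TASK

The purge valve on the pump module has been left open. Push its blue wing screw round clockwise (seen from above) with a fingertip, stroke after stroke on the wings, until it is fully shut against its stop; only then press the green button right down to restart the flow, and let it come up again. Do it all by touch: do not pinch the wings, pick nothing up, leave the yellow button alone and do not disturb the bottles, vials, beaker or wrench.

Things in the scene. Friction and masses are not known exactly. Their poses are not given: they have to be found in the camera images.
- pump_module: Pump module fixed to the bench; origin: centre of its underside, z up. White deck 150 (x) by 200 mm (y), top 50 mm above the bench. A grey raised back, 200 mm wide, 90 mm high, runs along its +x side, front face at local x = +16 mm. The screw's upright axis is at local x = -20, y = 0 (36 mm before that face). Two steel stubs, 62 mm high, radius 9 mm, at local x = -20, y = +/-75 mm.
- purge_screw (a joint): Angle of the blue wing screw in rad: 0 = fully shut (hard stop), negative = open, growing as it turns clockwise seen from above (-6.28 = one turn open). Stays where left; about 0.03 N m of friction. At 0 its two opposite wings point along the module's +y and -y; at q they stand turned clockwise by q from there.
- screw_top (a point): Centre of the top of the screw's round hub (radius 11 mm), on its axis; 94 mm above the bench when shut, and the whole screw stands 3 mm higher for each turn open. The two wings are 7 mm thick and reach out to 32 mm from the axis; shut, their flat sides span 72 to 96 mm above the bench, with a narrow crest up to 98.5 mm.
- start_button_top (a point): Centre of the top of the green round push button (34 mm across) on a fixed grey box 70 x 70 x 40 mm; the button's top is 58 mm above the bench when up; pressed straight down. The green and the yellow box may stand on either side.
- start_button (a joint): Travel of the green button in m: 0 = up, 0.006 = fully down; sprung, 5 N to go fully down, comes up when released.
- alarm_button_top (a point): Centre of the top of the yellow push button, alike in size, on a box of the same kind: leave it alone.
- alarm_button (a joint): Travel of the yellow button in m: 0 = up, 0.006 = fully down.
- vial_a: Loose capped sample vial (amber, blue cap), 23 mm across, 46 mm tall, 20 g, standing; origin at the centre of its underside. Leave it alone.
- vial_b: Loose capped sample vial (clear, white cap), 23 mm across, 46 mm tall, 20 g, standing; origin at the centre of its underside. Leave it alone.
- vial_c: Loose capped sample vial (amber, blue cap), 23 mm across, 46 mm tall, 20 g, standing; origin at the centre of its underside. Leave it alone.
- wrench: Loose steel wrench 140 mm long lying flat along its x. Leave it alone.
- beaker: Loose open glass beaker, 68 mm across, 85 mm tall, standing; origin at the centre of its underside. Leave it alone.
- bottle_l: Loose clear solvent bottle with blue cap, 86 mm across, 197 mm tall, standing; origin at the centre of its underside. Leave it alone.
- bottle_r: Loose clear solvent bottle with white cap, 86 mm across, 197 mm tall, standing; origin at the centre of its underside. Leave it alone.
Mind the look-alikes: they are no part of the job. What is shaped like the part that bears start_button_top but brown or turquoise is not meant.

How it is judged:
By the outcome, as a careful person would: the job done as asked, in the order asked, and still so for the second after the job is handed in, with the robot touching nothing.
It also fails if it takes over 61 s, if anything falls off the work surface, if the arm or the gripper's body presses on something with over 40 N, if the wrist force passes 120 N, or if a joint passes its speed limit or range.

## Working session

There is one attempt and no reset: what is moved stays moved. The work goes in short steps, Python scripts to look and compute and a tool call to move; the robot and the scene stay as the last step left them, time stands still between calls to the robot, and variables do not carry over. Pictures are saved under pics/ and viewed, and the job is handed in when it is done.

Besides the shell and the picture viewer there is one more tool, called in YAML: its name, and indented under it one key for each argument. jog_arm: Moves the arm, as the interface text tells. Its arguments: {"type":"object","properties":{"deltas":{"type":"array","items":{"type":"number"}}},"required":["deltas"]}

```bash
mkdir -p pics; python3 - <<'E'
from cell import env, eyes
import cv2, pickle
print(env.state())
for n in ("scene","top"):
    c=eyes.read_camera(n)
    cv2.imwrite(f"pics/{n}0.png",c["image"][:,:,::-1])
    pickle.dump(c,open(f"{n}0.pkl","wb"))
    print(n,{k:v for k,v in c.items() if k!="image"})
E
```

```text
{'t': 0.0, 'joints': array([ 1.22039038e+00,  4.91516626e-01,  1.55946547e+00, -2.87479580e-05,
        1.09170416e+00, -1.05569994e-01]), 'qvel': array([-0.00053413, -0.00034529,  0.00134223, -0.00090416,  0.00065331,
       -0.00095735]), 'tau': array([-3.45957444e-03, -6.12651873e+01, -2.58184254e+01,  6.91347336e-02,
        4.82864049e-02, -1.19324468e-04]), 'eef_pos': array([151.44367879, 606.32550287, 404.18279562]), 'tcp_rot': array([-1.65305593,  1.56970243, -1.89787862]), 'ft_force': array([ 1.01361419, -0.47931139, -0.21732515]), 'moment': array([-0.00827101, -0.02158865, -0.01463108]), 'opening': 0.9987663414632326}
scene {'fovy': 47.411152437032456, 'cx': 321.80490743090354, 'cy': 240.34909351357533, 'world_from_camera': array([[ 2.28118301e-01, -5.09848647e-01,  8.29467539e-01,
         1.46567444e+03],
       [ 9.73611242e-01,  1.25203203e-01, -1.90801751e-01,
        -1.90299310e+02],
       [-6.57197778e-03,  8.51104292e-01,  5.24955516e-01,
         7.00487002e+02],
       [ 0.00000000e+00,  0.00000000e+00,  0.00000000e+00,
         1.00000000e+00]])}
top {'fovy': 47.71419292451008, 'cx': 314.12896059525235, 'cy': 243.3014667595723, 'world_from_camera': array([[ 2.43855280e-02,  9.96855138e-01, -7.54001290e-02,
         4.55507934e+02],
       [-9.99697166e-01,  2.40666076e-02, -5.13555846e-03,
        -1.23263306e+01],
       [-3.30478252e-03,  7.55025286e-02,  9.97140134e-01,
         1.37942237e+03],
       [ 0.00000000e+00,  0.00000000e+00,  0.00000000e+00,
         1.00000000e+00]])}
```

View pics/scene0.png

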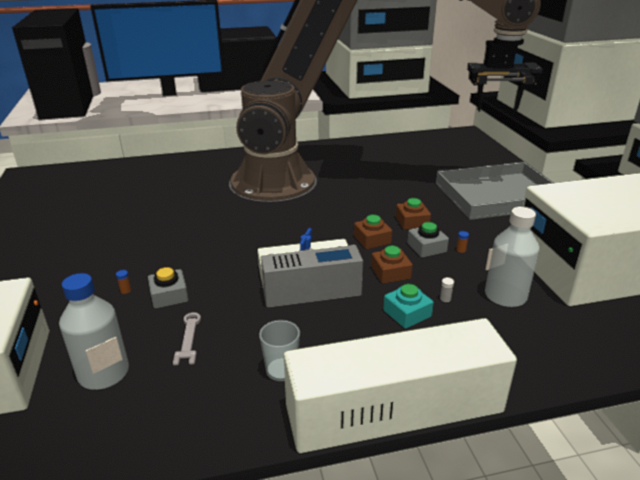

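View pics/top0.png

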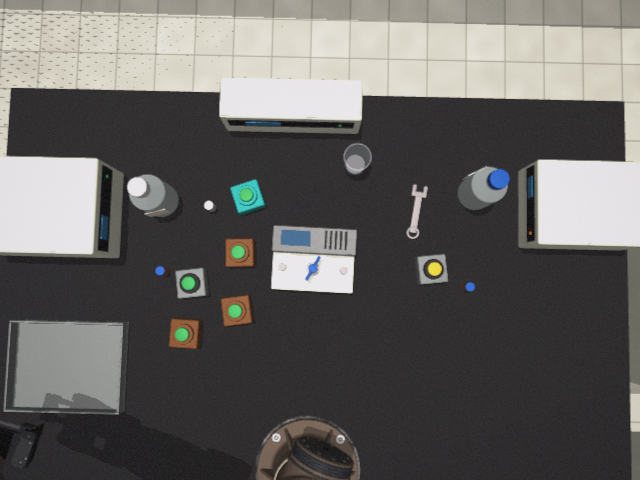

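The pump module with the blue screw is at about (313,268) in the top view. Five boxes carry green buttons: grey at (190,283), brown at (239,252), (235,311) and (183,334), and turquoise at (246,196). Only the grey one fits. I'll enlarge it to confirm.

```bash
python3 - <<'E'
import cv2, numpy as np
a=cv2.imread("pics/top0.png")
A=cv2.resize(a[220:305,262:362],(700,595),interpolation=cv2.INTER_CUBIC)
cv2.imwrite("pics/crop_mod.png",A)
B=cv2.resize(a[180:350,155:275],(423,600),interpolation=cv2.INTER_CUBIC)
s=cv2.imread("pics/scene0.png")
cv2.imwrite("pics/crop_btn.png",B)
E
```

```text
(no output)
```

View pics/crop_mod.png

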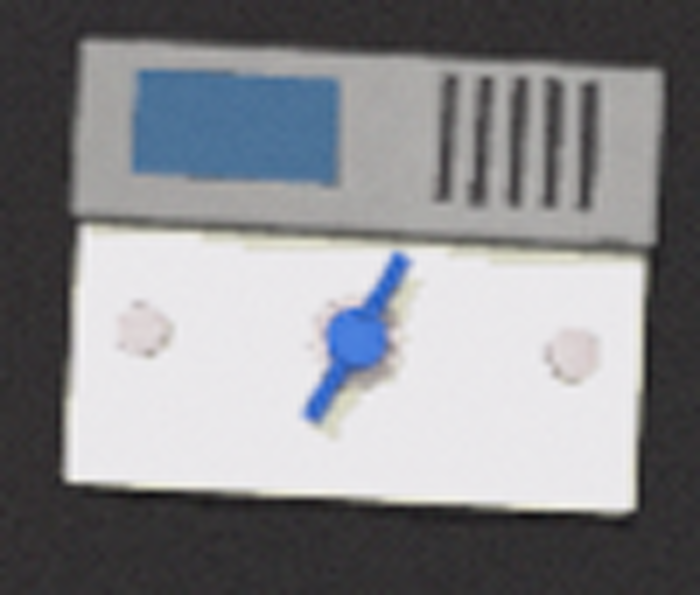

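View pics/crop_btn.png

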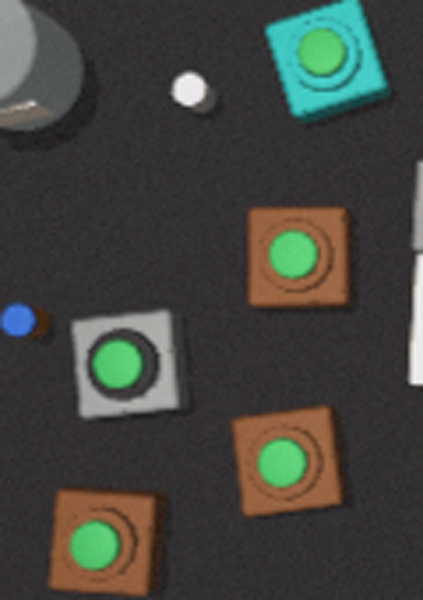

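The crops confirm it. The grey box's green button is at crop (118,363), which maps to top (188.5,283), and the others are brown or turquoise. The screw hub is at crop (358,338), with one wing pointing up-right and the other down-left. Next I'll measure these positions.

```bash
cat > h.py <<'E'
import numpy as np, pickle, cv2
def ray(c,u,v):
    f=240/np.tan(np.radians(c["fovy"]/2)); W=np.asarray(c["world_from_camera"])
    d=W[:3,:3]@np.array([(u-c["cx"])/f,-(v-c["cy"])/f,-1.]); return W[:3,3],d
def at(c,u,v,z):
    o,d=ray(c,u,v); return (o+d*(z-o[2])/d[2])
def proj(c,p):
    f=240/np.tan(np.radians(c["fovy"]/2)); W=np.asarray(c["world_from_camera"])
    q=W[:3,:3].T@(np.asarray(p,float)-W[:3,3]); return c["cx"]+f*q[0]/-q[2], c["cy"]-f*q[1]/-q[2]
def tri(cs):
    A=0;b=0
    for c,u,v in cs:
        o,d=ray(c,u,v); d=d/np.linalg.norm(d); M=np.eye(3)-np.outer(d,d); A=A+M; b=b+M@o
    return np.linalg.solve(A,b)
E
python3 - <<'E'
from h import *
from cell import env
from scipy.spatial.transform import Rotation as R
t=pickle.load(open("top0.pkl","rb"));s=pickle.load(open("scene0.pkl","rb"))
im=t["image"].astype(int)
def m(x,y): return 262+x/7-.5+.07,220+y/7-.5+.07
for n,x,y,z in [("front L",65,484,50),("front R",636,513,50),("backTop L",82,38,90),("backTop R",664,69,90),("bfront L",73,217,90),("bfront R",656,244,90),("stubL",143,330,62),("stubR",573,354,62),("hub",358,338,97),("wingU",400,255,98),("wingD",313,418,98)]:
    print(n,at(t,*m(x,y),z).round(1))
hsv=cv2.cvtColor(t["image"],cv2.COLOR_RGB2HSV)
g=((hsv[...,0]>45)&(hsv[...,0]<75)&(hsv[...,1]>120)).astype(np.uint8)
n,l,st,ce=cv2.connectedComponentsWithStats(g)
for i in range(1,n):
    if st[i,4]>60: print(ce[i].round(1),st[i,4],at(t,*ce[i],58).round(1))
q=R.from_euler("xyz",env.state()["tcp_rot"]).as_matrix(); print(q.round(3))
hs=cv2.cvtColor(s["image"],cv2.COLOR_RGB2HSV)
b=s["image"][215:280,240:380]
cv2.imwrite("pics/sc_mod.png",cv2.resize(b[:,:,::-1],(784,364),interpolation=cv2.INTER_CUBIC))
E
```

```text
front L [442.3  97.4  50. ]
front R [ 437.1 -101.8   50. ]
backTop L [594.5  93.   90. ]
backTop R [ 588.6 -105.8   90. ]
bfront L [533.2  94.2  90. ]
bfront R [ 528.8 -104.2   90. ]
stubL [496.3  71.   62. ]
stubR [491.6 -78.2  62. ]
hub [494.3  -3.8  97. ]
wingU [522.6 -17.3  98. ]
wingD [467.   10.7  98. ]
[245.9 194.2] 133 [672.4 165.3  58. ]
[237.9 251.6] 132 [530.7 179.8  58. ]
[188.2 282.8] 157 [451.9 298.1  58. ]
[234.9 310.6] 136 [387.5 182.2  58. ]
[181.6 334. ] 138 [328.3 308.8  58. ]
[[-0.     0.242  0.97 ]
 [-0.001  0.97  -0.242]
 [-1.    -0.001 -0.   ]]
```

View pics/sc_mod.png

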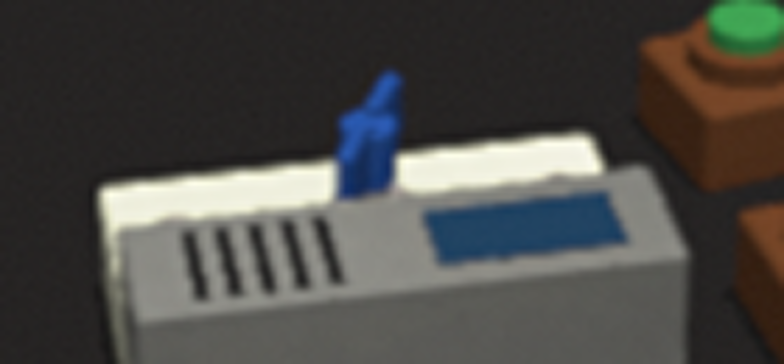

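```bash
python3 - <<'E'
from h import *
s=pickle.load(open("scene0.pkl","rb"))
for z in (94,98,100,102,104,106,110): print(z,np.round(proj(s,(466,10.7,z)),1),np.round(proj(s,(494,-4,z)),1))
print(np.round(proj(s,(531,-5,90)),1), np.round(proj(s,(494,-79,62)),1),np.round(proj(s,(591.5,-6,90)),1))
E
```

```text
94 [308.7 231.7] [304.7 239.1]
98 [308.7 230.2] [304.7 237.5]
100 [308.7 229.4] [304.6 236.7]
102 [308.7 228.6] [304.6 235.9]
104 [308.6 227.8] [304.6 235.1]
106 [308.6 227. ] [304.6 234.3]
110 [308.6 225.4] [304.5 232.7]
[307.9 249.9] [270.5 256.4] [313.7 266. ]
```

jog_arm:
  deltas: [0,0,0,-0.108,0,0,0,0,0,0,-0.108,0,0,0,0,-60,15,0,0,0,0,0,-50,50,0,0,0,0,0,-50,50,0,0,0,0,0,-50,50,0,0,0,0]

```text
t: 0.85
eef_pos: [295.2, 408.6, 402.2]
tcp_rot: [-1.991, 1.567, -2.006]
ft_force: [1.2, 0.3, -0.7]
opening: 0.425
```

jog_arm:
  deltas: [0,-50,35,0,0,0,0,0,-55,30,0,0,0,0,0,-55,25,0,0,0,0,0,-60,20,0,0,0,0,0,-60,15,0,0,0,0,20,-60,10,0,0,0,0,20,-50,10,0,0,0,0,0,-15,10,0,0,0,0]

```text
t: 1.85
eef_pos: [445.7, -4.8, 363.3]
tcp_rot: [-1.627, 1.567, -1.645]
ft_force: [-0.3, 0.2, 0.3]
opening: 0.004
```

jog_arm:
  deltas: [25,-11,16,0,0,0,0,25,-1,5,0,0,0,0]

```text
t: 2.1
eef_pos: [468.2, -18.4, 314.0]
tcp_rot: [-0.785, 1.565, -0.805]
ft_force: [-0.2, -0.1, 0.4]
opening: 0.007
```

```bash
python3 - <<'E'
from cell import env, eyes
import cv2,pickle
for n in ("wrist","scene"):
    c=eyes.read_camera(n); pickle.dump(c,open(n+"1.pkl","wb")); cv2.imwrite(f"pics/{n}1.png",c["image"][:,:,::-1])
print(env.state()["eef_pos"])
E
```

```text
[467.61172797 -17.87571609 312.84193177]
```

View pics/wrist1.png

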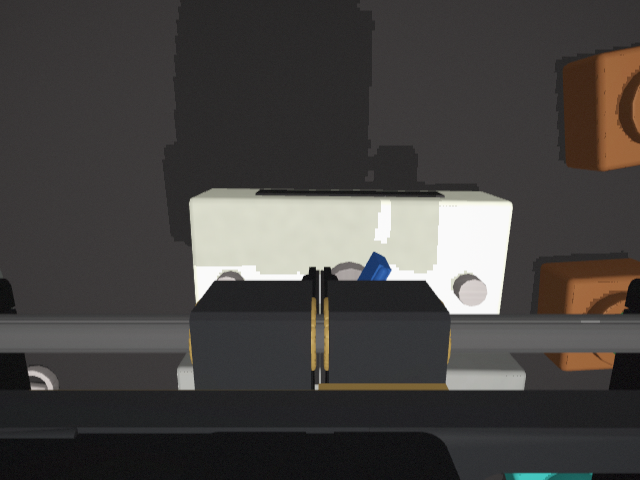

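The wrist view shows the front wing at (375,265), just to the +y side of the closed fingertips, so I can lower there and push towards +y.

jog_arm:
  deltas: [20,0,0,0,0,0,0,17,0,0,0,0,0,0,0,8,0,0,0,0,0,0,8,0,0,0,0,0,0,8,0,0,0,0,0]

```text
t: 2.82
eef_pos: [468.7, 9.6, 279.7]
tcp_rot: [-0.849, 1.565, -0.866]
ft_force: [-1.2, -2.6, -0.1]
opening: 0.004
```

jog_arm:
  deltas: [3,7,2,0,0,0,0,1,6,5,0,0,0,0,0,3,6,0,0,0,0,0,1,5,0,0,0,0]

```text
t: 3.32
eef_pos: [487.8, 28.5, 276.2]
tcp_rot: [-0.862, 1.566, -0.878]
ft_force: [-1.2, 0.1, -0.1]
opening: 0.006
```

jog_arm:
  deltas: [-18,0,-5,0,0,0,0,-18,0,0,0,0,0,0,0,-31,14,0,0,0,0,0,-31,14,0,0,0,0,4,-2,0,0,0,0,0]

```text
t: 3.95
eef_pos: [512.8, -37.5, 310.1]
tcp_rot: [-0.501, 1.562, -0.517]
ft_force: [-0.4, 0.0, 0.4]
opening: 0.006
```

```bash
python3 - <<'E'
from cell import env, eyes
import cv2,pickle
for n in ("top",):
    c=eyes.read_camera(n); pickle.dump(c,open(n+"2.pkl","wb")); cv2.imwrite(f"pics/{n}2.png",cv2.resize(c["image"][215:310,250:370,::-1],(758,600)))
print(env.state()["eef_pos"])
E
```

```text
[512.20348555 -36.81534134 309.37019612]
```

View pics/top2.png

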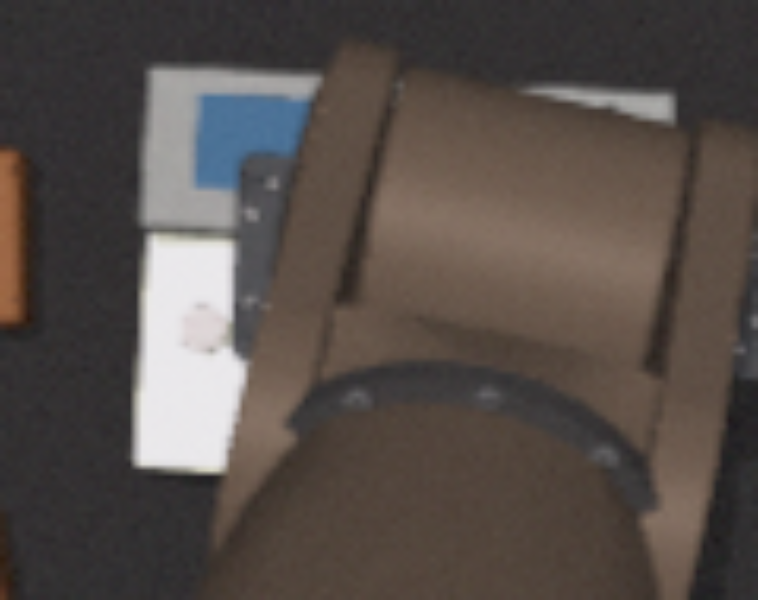

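The arm hides the screw from the top camera, so I'll go on by touch.

jog_arm:
  deltas: [18,3,0,0,0,0,0,16,2,0,0,0,0,0,0,-1,-9,0,0,0,0,0,-1,-9,0,0,0,0,0,2,-10,0,0,0,0]

```text
t: 4.62
eef_pos: [482.3, -29.2, 274.8]
tcp_rot: [-0.463, 1.564, -0.477]
ft_force: [2.0, -0.3, 0.5]
opening: 0.004
```

jog_arm:
  deltas: [0,7,-10,0,0,0,0,0,11,-7,0,0,0,0,0,12,0,0,0,0,0,0,11,4,0,0,0,0]

```text
t: 5.12
eef_pos: [467.9, 14.4, 275.7]
tcp_rot: [-0.476, 1.563, -0.491]
ft_force: [-0.5, -2.6, 0.4]
opening: -0.0
```

jog_arm:
  deltas: [0,6,6,0,0,0,0,0,5,6,0,0,0,0,0,1,5,0,0,0,0]

```text
t: 5.5
eef_pos: [486.4, 28.1, 275.4]
tcp_rot: [-0.568, 1.564, -0.581]
ft_force: [-1.8, -0.7, 0.2]
opening: 0.004
```

jog_arm:
  deltas: [0,0,5,0,0,0,0]

```text
t: 5.62
eef_pos: [491.7, 28.1, 275.3]
tcp_rot: [-0.601, 1.565, -0.614]
ft_force: [-1.6, -1.0, 0.7]
opening: 0.0
```

Still turning freely past the level position, so it isn't shut. I'll do another stroke.

jog_arm:
  deltas: [-18,0,-5,0,0,0,0,-18,0,0,0,0,0,0,0,-30,13,0,0,0,0,0,-28,13,0,0,0,0,18,0,2,0,0,0,0,16,0,0,0,0,0,0]

```text
t: 6.38
eef_pos: [517.7, -33.7, 279.6]
tcp_rot: [-0.312, 1.557, -0.328]
ft_force: [-10.6, 5.8, 74.7]
opening: 0.003
```

jog_arm:
  deltas: [-8,0,-4,0,0,0,0]

```text
t: 6.5
eef_pos: [514.1, -34.1, 286.9]
tcp_rot: [-0.308, 1.558, -0.325]
ft_force: [-0.3, -0.0, -0.7]
opening: 0.002
```

That landed on the back's 90 mm top because I had drifted to x=518. I'm off it now, and will shift forward and lower again.

jog_arm:
  deltas: [0,4,-6,0,0,0,0,8,1,0,0,0,0,0,4,0,0,0,0,0,0]

```text
t: 6.88
eef_pos: [508.2, -29.0, 274.7]
tcp_rot: [-0.282, 1.556, -0.299]
ft_force: [0.9, 0.0, 0.0]
opening: 0.006
```

jog_arm:
  deltas: [0,-2,-8,0,0,0,0,0,0,-9,0,0,0,0,0,2,-9,0,0,0,0,0,7,-10,0,0,0,0,0,11,-6,0,0,0,0,0,12,0,0,0,0,0,0,10,4,0,0,0,0]

```text
t: 7.75
eef_pos: [467.8, 13.9, 273.8]
tcp_rot: [-0.308, 1.556, -0.326]
ft_force: [0.3, -1.1, -0.1]
opening: 0.004
```

jog_arm:
  deltas: [0,6,6,0,0,0,0,0,5,6,0,0,0,0,0,1,3,0,0,0,0]

```text
t: 8.12
eef_pos: [484.2, 27.7, 273.7]
tcp_rot: [-0.327, 1.557, -0.342]
ft_force: [-2.3, -0.6, -0.1]
opening: 0.007
```

jog_arm:
  deltas: [0,0,4,0,0,0,0,0,0,3,0,0,0,0]

```text
t: 8.38
eef_pos: [491.7, 27.4, 273.6]
tcp_rot: [-0.332, 1.558, -0.348]
ft_force: [-2.0, -0.2, -0.5]
opening: 0.007
```

jog_arm:
  deltas: [-18,0,-6,0,0,0,0,-20,0,0,0,0,0,0]

```text
t: 8.62
eef_pos: [485.0, 27.4, 312.7]
tcp_rot: [-0.358, 1.559, -0.375]
ft_force: [0.2, -0.8, 0.5]
opening: 0.006
```

```bash
python3 - <<'E'
from cell import env, eyes
import cv2,pickle
for n in ("scene",):
    c=eyes.read_camera(n); pickle.dump(c,open(n+"3.pkl","wb")); cv2.imwrite(f"pics/{n}3.png",cv2.resize(c["image"][150:280,230:390,::-1],(738,600),interpolation=cv2.INTER_CUBIC))
print(env.state()["eef_pos"])
E
```

```text
[485.45610132  27.3839032  315.03372013]
```

View pics/scene3.png

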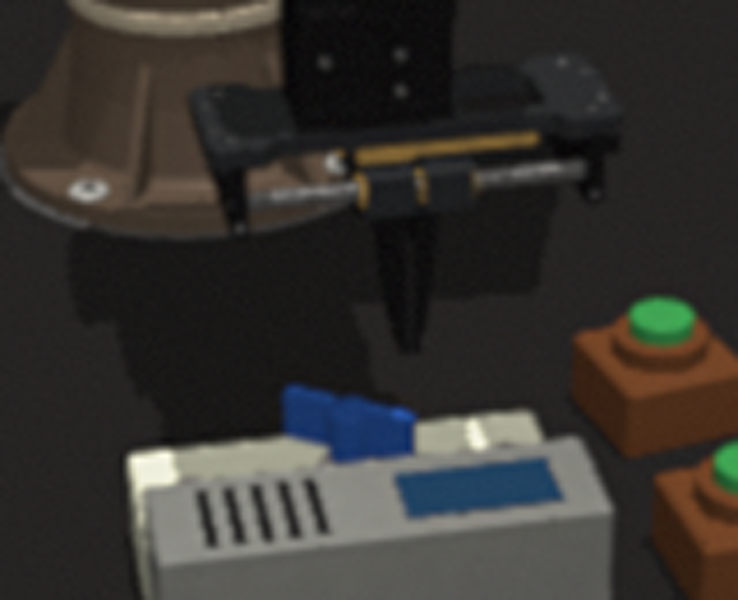

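The left wing tip at crop (288,385) is farther from the camera than the right one at (410,412). So the wings are past level and the screw is not shut yet. Next stroke.

jog_arm:
  deltas: [0,-29,12,0,0,0,0,0,-27,11,0,0,0,0,18,0,2,0,0,0,0]

```text
t: 9.05
eef_pos: [509.9, -30.6, 301.8]
tcp_rot: [-0.236, 1.547, -0.252]
ft_force: [0.1, -0.2, -0.4]
opening: 0.004
```

jog_arm:
  deltas: [14,0,-1,0,0,0,0,13,0,-1,0,0,0,0]

```text
t: 9.3
eef_pos: [508.1, -31.0, 274.4]
tcp_rot: [-0.23, 1.546, -0.246]
ft_force: [0.3, -0.3, -0.2]
opening: 0.01
```

jog_arm:
  deltas: [0,0,-9,0,0,0,0,0,0,-9,0,0,0,0,0,2,-9,0,0,0,0,0,8,-9,0,0,0,0,0,11,-5,0,0,0,0,0,12,0,0,0,0,0,0,9,4,0,0,0,0]

```text
t: 10.18
eef_pos: [468.3, 14.8, 273.8]
tcp_rot: [-0.244, 1.545, -0.26]
ft_force: [-0.8, -1.8, 0.2]
opening: 0.004
```

jog_arm:
  deltas: [0,6,6,0,0,0,0,0,5,5,0,0,0,0,0,0,3,0,0,0,0]

```text
t: 10.55
eef_pos: [479.4, 27.2, 272.3]
tcp_rot: [-0.942, 1.563, -0.955]
ft_force: [-15.8, -2.3, 9.7]
opening: -0.001
```

Force has jumped to about 16 N, with the fingertip where a shut wing should be. One small extra push to confirm.

jog_arm:
  deltas: [0,0,2,0,0,0,0,0,0,2,0,0,0,0]

```text
t: 10.8
eef_pos: [481.3, 27.7, 271.5]
tcp_rot: [-2.453, 1.561, -2.466]
ft_force: [-10.8, -2.9, 8.3]
opening: 0.005
```

jog_arm:
  deltas: [0,0,3,0,0,0,0]

```text
t: 10.92
eef_pos: [483.0, 28.0, 271.2]
tcp_rot: [-2.742, 1.555, -2.754]
ft_force: [-16.0, -4.2, 13.9]
opening: 0.004
```

jog_arm:
  deltas: [0,0,-6,0,0,0,0,-20,0,-4,0,0,0,0,-25,10,0,0,0,0,0,-10,55,0,0,0,0,0,0,60,0,0,0,0,0,0,60,0,0,0,0,0]

```text
t: 11.68
eef_pos: [478.9, 217.0, 327.3]
tcp_rot: [-2.804, 1.558, -2.823]
ft_force: [-0.1, -0.3, 0.2]
opening: 0.009
```

```bash
python3 - <<'E'
from cell import env, eyes
import cv2,pickle
c=eyes.read_camera("scene"); a=cv2.resize(c["image"][200:280,240:380,::-1],(700,400),interpolation=cv2.INTER_CUBIC);cv2.imwrite("pics/scene4.png",a); pickle.dump(c,open("scene4.pkl","wb"))
c=eyes.read_camera("top"); pickle.dump(c,open("top4.pkl","wb")); cv2.imwrite("pics/top4.png",cv2.resize(c["image"][220:305,262:362,::-1],(700,595),interpolation=cv2.INTER_CUBIC))
print(env.state()["eef_pos"],env.state()["tcp_rot"])
E
```

```text
[478.53954652 219.73897502 327.07658936] [-2.85375157  1.55887894 -2.8678648 ]
```

View pics/scene4.png

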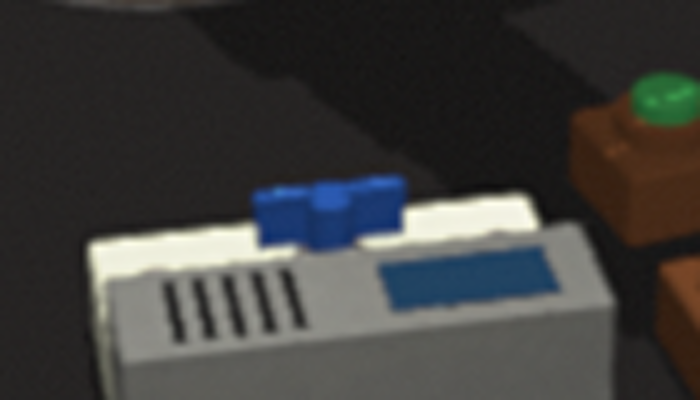

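View pics/top4.png

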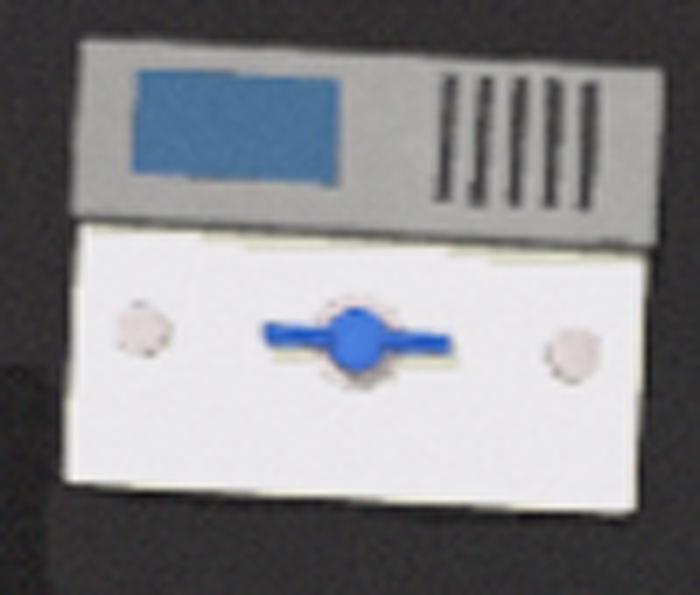

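The wing line runs from (265,331) to (452,346) in the top crop, a slope of 4.6°. The stub line runs from (143,330) to (573,354), about 3.2°. They agree within pixel error, so the wings lie along the module's y. The screw also resisted 16 N at a point it passed freely before, so it is shut. Next is the grey box's green button at (452,298).

jog_arm:
  deltas: [0,40,-14,0,0,0,0,0,36,-12,0,0,0,0,20,0,0,0,0,0,0]

```text
t: 12.15
eef_pos: [453.3, 299.3, 307.5]
tcp_rot: [-2.959, 1.563, -2.972]
ft_force: [1.0, -0.3, -0.1]
opening: 0.004
```

```bash
python3 - <<'E'
from cell import env, eyes
import cv2,pickle
c=eyes.read_camera("wrist"); cv2.imwrite("pics/wrist5.png",c["image"][:,:,::-1])
print(env.state()["eef_pos"],env.state()["tcp_rot"])
from h import *
print(proj(c,(451.9,298.1,58)))
E
```

```text
[453.07289048 298.31212272 304.55672504] [-2.85053517  1.55816653 -2.86419742]
(np.float64(318.58526641187524), np.float64(254.81063051339868))
```

View pics/wrist5.png

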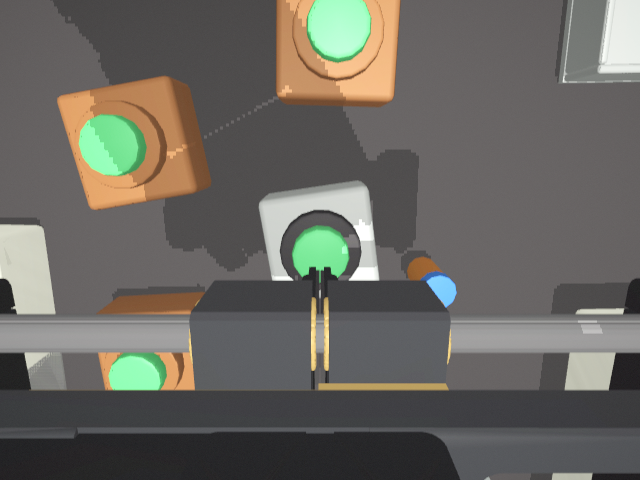

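The fingertips are over the grey box's green button, centred at (320,255) against a predicted (318.6,254.8). Pressing now.

jog_arm:
  deltas: [25,0,0,0,0,0,0,22,0,0,0,0,0,0,6,0,0,0,0,0,0,3,0,0,0,0,0,0]

```text
t: 12.7
eef_pos: [453.5, 297.3, 247.9]
tcp_rot: [-2.885, 1.558, -2.9]
ft_force: [-2.3, 1.8, 4.9]
opening: -0.001
```

jog_arm:
  deltas: [4,0,0,0,0,0,0,4,0,0,0,0,0,0]

```text
t: 12.95
eef_pos: [453.3, 297.1, 245.3]
tcp_rot: [-2.963, 1.561, -2.978]
ft_force: [-17.9, -7.8, 66.7]
opening: 0.006
```

```bash
python3 - <<'E'
from cell import env, eyes
import cv2,pickle
c=eyes.read_camera("scene"); a=cv2.resize(c["image"][180:270,380:480,::-1],(660,594),interpolation=cv2.INTER_CUBIC);cv2.imwrite("pics/scene6.png",a)
d=pickle.load(open("scene0.pkl","rb")); cv2.imwrite("pics/scene6b.png",cv2.resize(d["image"][210:270,390:460,::-1],(660,566),interpolation=cv2.INTER_CUBIC))
s=env.state();print(s["eef_pos"],s["ft_force"],s["moment"],s["tau"])
E
```

```text
[453.18423871 297.08012538 245.56849328] [-14.6010529   -5.99262049  51.46376617] [-1.21558958  2.8125248   0.02075163] [-1.63230456e+00 -2.97384202e+01 -1.47821966e+01 -1.13728498e-01
 -4.63012844e+00  1.05256011e-02]
```

View pics/scene6.png

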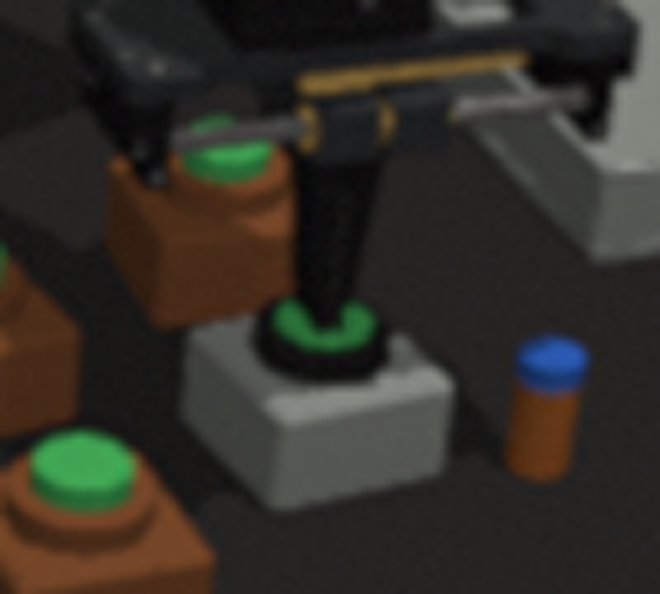

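View pics/scene6b.png

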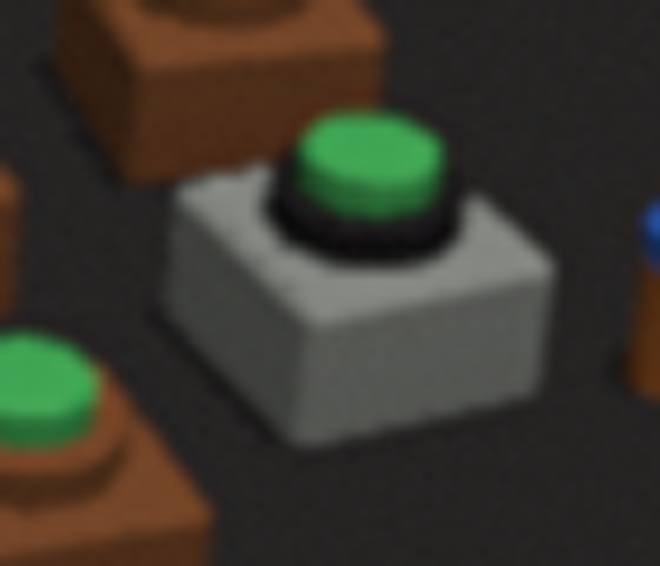

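The green top has sunk to the dark ring and bottomed against a hard stop at over 50 N, with the fingertips in its middle. I'll release it.

jog_arm:
  deltas: [-10,0,0,0,0,0,0,-30,0,0,0,0,0,0,-40,0,0,0,0,0,0,-30,40,-25,0,0,0,0,0,55,-30,0,0,0,0,0,55,-30,0,0,0,0,0,40,-20,0,0,0,0,0,0,0,0,0,0,0]

```text
t: 14.0
eef_pos: [350.7, 492.7, 367.8]
tcp_rot: [1.221, 1.563, 1.202]
ft_force: [0.8, -0.5, -0.1]
opening: 0.009
```

```bash
python3 - <<'E'
from cell import env, eyes
import cv2,pickle
c=eyes.read_camera("scene"); cv2.imwrite("pics/scene7.png",c["image"][:,:,::-1]);cv2.imwrite("pics/scene7c.png",cv2.resize(c["image"][210:270,390:460,::-1],(660,566),interpolation=cv2.INTER_CUBIC))
c=eyes.read_camera("top"); cv2.imwrite("pics/top7.png",c["image"][:,:,::-1])
d=pickle.load(open("top4.pkl","rb"))["image"]; print("screw diff",cv2.absdiff(c["image"],d)[255:285,290:335].max())
s=env.state();print(s["eef_pos"],s["ft_force"])
E
```

```text
screw diff 7
[352.00196735 490.6406429  367.67780006] [ 0.03983362 -0.13778172  0.6336647 ]
```

View pics/scene7.png

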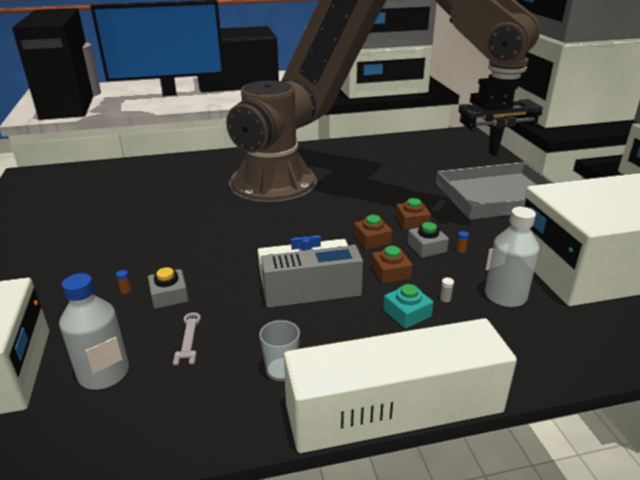

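View pics/scene7c.png

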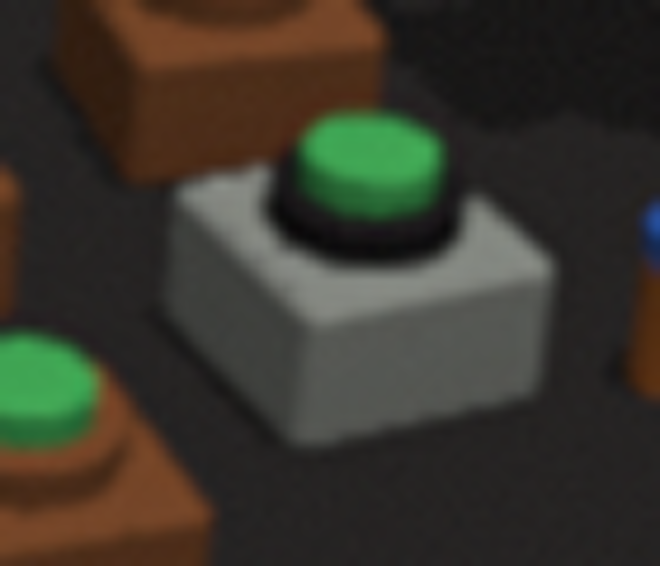

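View pics/top7.png

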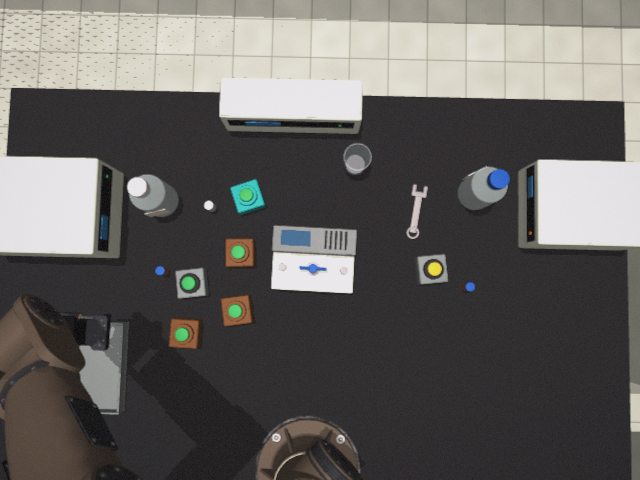

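The green button at scene (429,229) is up again. The screw is unchanged at top (313,268), and every loose object is where it was in the first picture. Handing in.

```bash
python3 -c "
from cell import env
print(env.job_done())"
```

```text
the job is handed in; nothing more can be done
None
```

I pushed the blue wing screw clockwise with the closed fingertips in four strokes until it was shut, then pressed the green button on the grey box down. I handed the job in at about 14 s; it returned no verdict.

**Checks that passed**
- **Screw:** the last stroke met about 16 N of resistance at a point the earlier strokes had passed freely. The wings lie along the module's y within about 1.5°, which is within pixel error. They did not move after that.
- **Button:** it went down to the dark ring against a hard stop and came back up once I lifted off.
- **Surroundings:** by eye, the bottles, vials, beaker, wrench and yellow button look unmoved between the first and last pictures. The arm was touching nothing at the end.

**What went wrong or disagreed**
- **Bump on the module:** before the third stroke, the fingertips came down on the module's raised back with about 75 N, because I had drifted too far in x. I lifted off at once, and no damage shows in the pictures.
- **Hard press:** the button press peaked at about 67 N. It bottomed about 3 mm higher than the nominal heights predict, which I did not resolve.
- **Screw height:** the camera was too coarse to confirm the screw's height, so being shut rests on the force and the wing angle.

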